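Sweep the used sample discs off the spectrometer plate

ROBOT

A 7-joint arm with a two-finger parallel gripper is mounted at the origin on the work surface. World frame = base frame: x ahead of the robot, y to its left, z up, the work surface at z = 0. Lengths are in mm, angles in rad, forces in N, time in s.
With the tool pointing down it reaches from about 400 to 850 mm from the base axis. Payload 4.5 kg.
Tool frame: the origin (TCP) lies on the centre line of the jaws, within the pads' length; the fingertips stand 11 mm ahead of it and the grasp point (between the pads) lies 8 mm behind it; y points along the fingers, x is the direction in which the jaws open and shut, and the axes are right-handed (so a half turn about y gives the same grasp; the last joint's range is limited). The gripper opens to 85 mm and grips with 20 to 120 N. Pads are 22 mm wide; open, the fingers measure 114 mm over their backs; the gripper's body (76 mm by 85 mm) begins 54 mm behind the grasp point. The pads swing forward as they close: fully open they stand 13 mm farther back than shut.
Start: joints at [-1.23, 0.689, -0.195, 1.565, 0.157, 0.902, -0.215], TCP at [188.737, 595.847, 221.517] pointing down, gripper open.
Joint ranges: [-3.01, 3.01], [-0.46, 2.08], [-1.47, 1.51], [0.13, 2.56], [-1, 4.14], [0.04, 2.09], [-2.66, 2.66]. Speed limits (rad/s): [2.57, 2.57, 3.14, 3.14, 3.14, 3.14, 3.14].

INTERFACE

Orientations are given as a unit quaternion [x, y, z, w].
In Python, from rig import * gives the robot as it stands.
- The arm moves only by the tool jog_arm, never from a script. Its argument "motion" is a list of rows, each an object of numbers: "dx", "dy", "dz": the shift along the world's x, y, z in m; "twist": the turn about the world's z in degrees; "gripper": the gripper's target within -1 to 1 (shut at 1, half-way at 0, fully open at -1). A call has 1 to 12 rows; each row shifts and turns the commanded pose from where the row before left it; what a row does not reach is not made up. A row lasts 1/8 s, in which the tool goes at most 62.5 mm and 10.7 degrees, less where a joint would pass 70% of its speed; a pose out of reach is approached as far as the arm can. A call is refused whole if a number of a shift passes 0.0625 or a number of a turn 10.7, either way. A call with a gripper value outside its range is refused whole. The fingers move at their own pace and stop on an object; the grip force is fixed at half the most. Time passes only in rows, so rows that do not move let the fingers close. It gives the time, the measured TCP pose, the force and the opening at its end, in the units of the state.
- observe(): the state, without advancing time (a new reading comes with each control period).
- read_camera(name): name is "scene" or "top"; returns the picture (420x560x3 uint8, red, green, blue); there is no depth.
- camera_info(name): a dict with "fx", "fy", "cx", "cy" (pixels), "R" (3x3) and "t" (3): a world point X has camera coordinates R X + t. Camera axes: x right, y down, z forward; pixel columns grow to the right and rows downward; lengths in mm; the calibration is good to about 2 mm. A picture is of the moment at which its call begins. camera_info takes no time and is no camera call.
- finish_job(): hands the job in, once; it reports no verdict.
The state is a dict: "time": time; "joint_pos": joint angles; "dq": joint speeds; "tau": joint torques, N m; "position": TCP position; "orientation": TCP orientation; "contact_force": force on the tool from outside, world axes, zero at the start; "torque": the same for the moment, N m; "opening": finger opening in mm.
Only numpy, scipy, OpenCV 4.12 (cv2) and the standard library are available. Lean on these libraries where they do the work, as an engineer would, in place of code of your own. Each camera call takes 0.05 s, during which the arm holds its last target. There are 200 camera calls.

TASK

Clear the black sampling plate: with the fingertips, sweep the three round steel discs along the plate and over its edge into the undivided tray beside it, never picking a disc up off the plate. Leave the square steel coupon and the little vial where they are on the plate.

Things in the scene. Friction and masses are not known exactly. Their poses are not given: they have to be found in the camera images.
- stage: sampling accessory, fixed: black plate 270 mm along x, 190 mm along y, flat top 100 mm above the bench, on a white housing, turned up to 12 degrees about z. Lips 5 mm high and wide along its two ends (x = -135, +135 mm); its long sides (y = -95, +95 mm) are open flush edges with a tray outside each. The circle at the middle is flush. Origin at bench height under the plate's centre.
- used_tray: empty undivided tray for used discs, fixed: 262 mm along x, 100 mm along y, aluminium walls 4 mm thick, inner floor 62 mm and rim 88 mm above the bench. Stands 2 mm off the plate's +y or -y side (which one varies), axes parallel to the plate's. Origin at bench height under its centre, 147 mm from the plate's centre.
- rack_tray: tray for clean samples, fixed, divided into small compartments, square steel pieces in some: 262 mm along x, 100 mm along y, aluminium walls 4 mm thick, inner floor 62 mm and rim 88 mm above the bench. Stands 2 mm off the plate's +y or -y side (which one varies), axes parallel to the plate's. Origin at bench height under its centre, 147 mm from the plate's centre.
- disc_a: used sample disc: plain steel, round, 28 mm in diameter, 10 mm thick, about 45 g, lying loose and flat on the black plate at the start; its sliding friction is ordinary. Origin at the centre of its underside, z up through the disc.
- disc_b: used sample disc: plain steel, round, 28 mm in diameter, 10 mm thick, about 45 g, lying loose and flat on the black plate at the start; its sliding friction is ordinary. Origin at the centre of its underside, z up through the disc.
- disc_c: used sample disc: plain steel, round, 28 mm in diameter, 10 mm thick, about 45 g, lying loose and flat on the black plate at the start; its sliding friction is ordinary. Origin at the centre of its underside, z up through the disc.
- coupon: square coupon: plain steel, 24 x 24 x 10 mm, loose on the plate among the discs; stays. Every disc has a clear straight path parallel to the plate's y axis to either side: along the plate's x, disc centres are at least 80 mm apart, and the coupon's and vial's centres at least 38 mm from any disc's. Origin at the centre of its underside.
- vial: small amber glass vial with a white cap, 21 mm in diameter, 38 mm tall, standing loose on the plate between the discs; stays where it is, upright. Origin at the centre of its underside, z up.

How it is judged:
By the outcome, as a careful person would: the job done as asked, in the order asked, and still so for the second after the job is handed in, with the robot touching nothing.
It also fails if it takes over 58 s, if anything falls off the work surface, if the arm or the gripper's body presses on something with over 40 N, if the wrist force passes 120 N, or if a joint passes its speed limit or range.

## Working session

There is one attempt and no reset: what is moved stays moved. The work goes in short steps, Python scripts to look and compute and a tool call to move; the robot and the scene stay as the last step left them, time stands still between calls to the robot, and variables do not carry over. Pictures are saved under pics/ and viewed, about 8 in all and at most 12, crops included, and the job is handed in when it is done.

Besides the shell and the picture viewer there is one more tool, called after "Emit:" in YAML: its name, and indented under it one key for each argument. jog_arm: Moves the arm, as the interface text tells. Its arguments: {"type":"object","properties":{"motion":{"type":"array"}},"required":["motion"]}

```bash
mkdir -p pics; python3 - <<'E'
from rig import *
import cv2
for n in("top","scene"):
    im=read_camera(n); cv2.imwrite(f"pics/{n}0.png",im[:,:,::-1])
    print(n,camera_info(n))
s=observe();print(s['time'],s['position'],s['orientation'],s['opening'])
E
```

```text
top {'fx': 494.7877262521456, 'fy': 494.7877262521456, 'cx': 279.10213147456415, 'cy': 208.35572524490397, 'R': array([[ 1.48675947e-01, -9.88885970e-01,  3.70295905e-05],
       [-9.60771348e-01, -1.44457866e-01, -2.36749534e-01],
       [ 2.34123642e-01,  3.51633843e-02, -9.71570716e-01]]), 't': array([-49.10594089, 574.50916336, 643.85582171])}
scene {'fx': 426.61548099847676, 'fy': 426.61548099847676, 'cx': 279.19601279929793, 'cy': 208.37704238833416, 'R': array([[ 0.7963113 ,  0.60452262, -0.02099339],
       [ 0.39931978, -0.55144185, -0.73243129],
       [-0.45434791,  0.57486023, -0.68051722]]), 't': array([-484.44558416, -150.83851909,  960.9741552 ])}
0.1 [188.60082238 595.24144568 220.76038465] [ 0.57087469  0.417326   -0.41821526 -0.57012025] 85.1451011131285
```

View pics/top0.png

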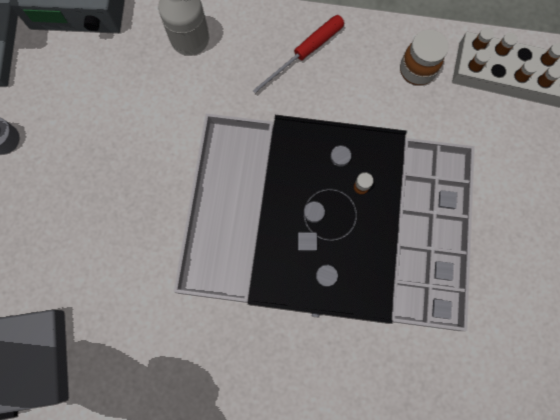

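View pics/scene0.png

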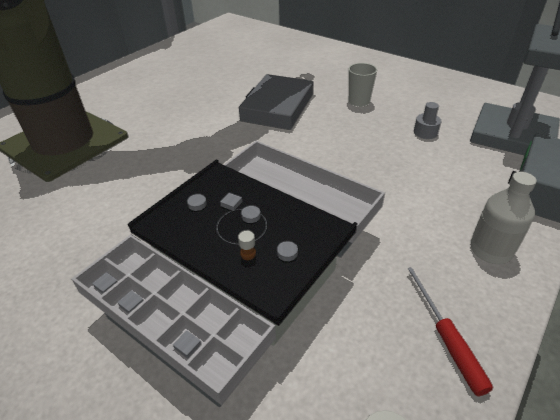

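Top picture: the used tray is on the left (world +y). Discs are at about (341,155), (314,212) and (327,275), the coupon at (307,241), and the vial cap at (364,181) with its base near (359,192). Plate corners are at (275,117), (406,130), (391,320) and (249,303).

```bash
cat > h.py <<'E'
from rig import *
import numpy as np, cv2
def w(n,u,v,z):
    c=camera_info(n);R=np.array(c['R']);t=np.array(c['t'])
    d=R.T@np.array([(u-c['cx'])/c['fx'],(v-c['cy'])/c['fy'],1]);o=-R.T@t
    return (o+d*(z-o[2])/d[2])[:2]
E
python3 - <<'E'
from h import *
im=cv2.imread('pics/top0.png');g=cv2.cvtColor(im,cv2.COLOR_BGR2GRAY)
m=(g>75).astype(np.uint8)
n,l,st,ce=cv2.connectedComponentsWithStats(m)
obj=[]
for i in range(1,n):
    if 60<st[i,4]<900 and 255<ce[i][0]<400 and 125<ce[i][1]<300: print(st[i],ce[i].round(1),w("top",*ce[i],109 if st[i,4]>250 else 110).round(1))
c=[w("top",u,v,105) for u,v in((275,117),(406,130),(391,320),(249,303))]
print(np.round(c,1)); C=np.mean(c,0)
ex=(c[0]+c[1]-c[2]-c[3]);ex/=np.linalg.norm(ex);th=np.degrees(np.arctan2(ex[1],ex[0]));ey=np.array([-ex[1],ex[0]])
print("C",C,"th",th)
P={'circle':w("top",330,214.5,100),'a':w("top",341,155.5,107),'b':w("top",314,212,107),'c':w("top",327,275.5,107),'coupon':w("top",307,241.5,109),'vialcap':w("top",365,180,138),
'sa':w("scene",287,250,108),'sb':w("scene",251,213,108),'sc':w("scene",196,201,108),'scoup':w("scene",231,201,109),'svial':w("scene",246.5,237,138)}
for k,p in P.items(): print(k,p.round(1),'plate',(p-C)@ex,(p-C)@ey)
s=observe()
from scipy.spatial.transform import Rotation as Ro
print(Ro.from_quat(s['orientation']).as_matrix().round(3))
E
```

```text
[331 146  20  19 293] [340.6 154.8] [654.5 -37.9]
[356 172  17  18 232] [364.2 180.7] [621.7 -74.4]
[304 202  21  20 317] [313.8 211.2] [568.8 -11.6]
[298 232  19  18 323] [307. 241.] [526.9  -8.1]
[317 265  21  21 345] [326.6 275.2] [485.6 -39.8]
[[ 698.9   61.3]
 [ 706.8 -125.7]
 [ 441.2 -129.8]
 [ 435.2   55.5]]
C [570.51871941 -34.66293697] th 1.0806767603271723
circle [569.8 -34.6] plate -0.7629135704781705 0.06469185251930135
a [654.3 -38.8] plate 83.73138947711966 -5.700720066241552
b [568.3 -12.2] plate -1.8182223934369248 22.51961637685995
c [485.6 -40.5] plate -85.03888899795824 -4.224810433097289
coupon [526.3  -8.2] plate -43.74752815080696 27.28001158658451
vialcap [613.6 -71.7] plate 42.33962811376675 -37.81884816037557
sa [656.  -41.9] plate 85.36309877095633 -8.888661326053695
sb [571.5 -15.3] plate 1.3119905141645507 19.31578716665885
sc [487.6 -43.8] plate -83.1160046914684 -7.598415425802617
scoup [531.2 -13.7] plate -38.95167236984937 21.721447068049017
svial [617.3 -75.9] plate 46.026366562408406 -42.07100152217619
[[ 0.302 -0.    -0.953]
 [ 0.953 -0.002  0.302]
 [-0.002 -1.    -0.   ]]
```

Emit:
jog_arm:
  motion:
    - {"dx": 0.02, "dy": -0.05, "dz": 0.01, "twist": -6, "gripper": 0.67}
    - {"dx": 0.023, "dy": -0.052, "dz": 0.01, "twist": -6}
    - {"dx": 0.023, "dy": -0.052, "dz": 0.01, "twist": -6}
    - {"dx": 0.023, "dy": -0.052, "twist": -6}
    - {"dx": 0.023, "dy": -0.052, "twist": -6}
    - {"dx": 0.023, "dy": -0.052, "twist": -6}
    - {"dx": 0.023, "dy": -0.052, "twist": -6}
    - {"dx": 0.023, "dy": -0.052, "twist": -6}
    - {"dx": 0.023, "dy": -0.052, "twist": -6}
    - {"dx": 0.023, "dy": -0.052, "twist": -6}
    - {"dx": 0.023, "dy": -0.052, "twist": -6}
    - {"dx": 0.023, "dy": -0.052, "twist": -5}

```text
invalid input
```

Emit:
jog_arm:
  motion:
    - {"dx": 0.02, "dy": -0.05, "dz": 0.01, "twist": -6, "gripper": 0.67}
    - {"dx": 0.023, "dy": -0.052, "dz": 0.01, "twist": -6, "gripper": 0.67}
    - {"dx": 0.023, "dy": -0.052, "dz": 0.01, "twist": -6, "gripper": 0.67}
    - {"dx": 0.023, "dy": -0.052, "dz": 0, "twist": -6, "gripper": 0.67}
    - {"dx": 0.023, "dy": -0.052, "dz": 0, "twist": -6, "gripper": 0.67}
    - {"dx": 0.023, "dy": -0.052, "dz": 0, "twist": -6, "gripper": 0.67}
    - {"dx": 0.023, "dy": -0.052, "dz": 0, "twist": -6, "gripper": 0.67}
    - {"dx": 0.023, "dy": -0.052, "dz": 0, "twist": -6, "gripper": 0.67}
    - {"dx": 0.023, "dy": -0.052, "dz": 0, "twist": -6, "gripper": 0.67}
    - {"dx": 0.023, "dy": -0.052, "dz": 0, "twist": -6, "gripper": 0.67}
    - {"dx": 0.023, "dy": -0.052, "dz": 0, "twist": -6, "gripper": 0.67}
    - {"dx": 0.023, "dy": -0.052, "dz": 0, "twist": -5, "gripper": 0.67}

```text
time: 1.6
position: [462.1, -27.7, 251.4]
orientation: [-0.707, -0.008, 0.008, 0.707]
contact_force: [1.5, -0.9, 0.9]
opening: 13.8
```

Emit:
jog_arm:
  motion:
    - {"dx": 0.013, "dy": -0.03, "dz": 0, "twist": 0, "gripper": 0.67}
    - {"dx": 0.012, "dy": -0.03, "dz": -0.03, "twist": 0, "gripper": 0.67}
    - {"dx": 0, "dy": 0, "dz": -0.05, "twist": 0, "gripper": 0.67}
    - {"dx": 0, "dy": 0, "dz": -0.04, "twist": 0, "gripper": 0.67}
    - {"dx": 0, "dy": 0, "dz": 0, "twist": 0, "gripper": 0.67}

```text
time: 2.22
position: [484.4, -85.8, 129.3]
orientation: [-0.707, -0.006, 0.011, 0.707]
contact_force: [0.4, 0.2, 1.2]
opening: 14.3
```

```bash
python3 - <<'E'
from h import *
o=observe();print(o['position'],o['contact_force'],o['time'])
a=read_camera("top")[100:330,230:430,::-1];b=read_camera("scene")[130:330,120:360,::-1]
cv2.imwrite('pics/c1.png',np.hstack([cv2.resize(a,(391,450)),cv2.resize(b,(400,450))]))
E
```

```text
[484.37757467 -85.78092078 129.26746085] [0.41257304 0.18606428 1.21339754] 2.225
```

View pics/c1.png

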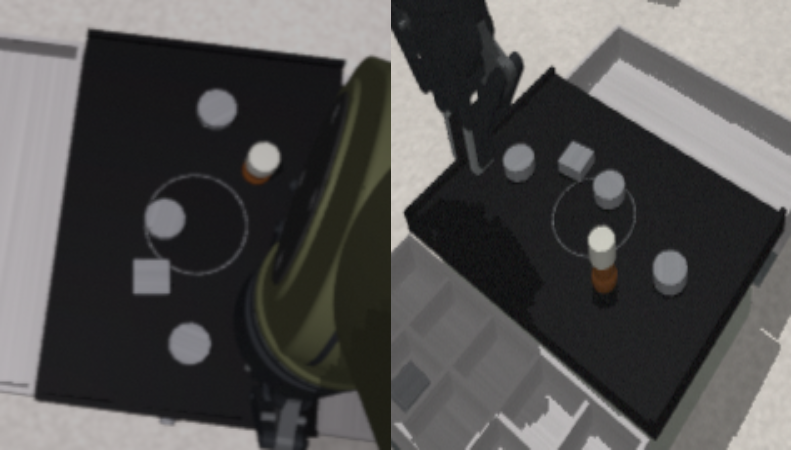

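```bash
python3 - <<'E'
from h import *
def pr(n,X):
    c=camera_info(n);p=np.array(c['R'])@X+np.array(c['t']);return c['cx']+c['fx']*p[0]/p[2],c['cy']+c['fy']*p[1]/p[2]
for dx in(-21.5,-7,0,7,21.5):
  for dy in(-11,11): 
    u,v=pr("scene",np.array([484.4+dx,-85.8+dy,118.3])); print(dx,dy,round(u),round(v),'crop',round((u-120)/.6+391),round((v-130)*2.25))
im=read_camera("scene")[170:230,120:220,::-1]
cv2.imwrite('pics/c2.png',cv2.resize(im,(800,480),interpolation=cv2.INTER_CUBIC))
E
```

```text
-21.5 -11 156 209 crop 452 178
-21.5 11 168 201 crop 471 159
-7 -11 163 213 crop 463 187
-7 11 175 205 crop 482 168
0 -11 167 215 crop 469 191
0 11 178 206 crop 488 172
7 -11 170 217 crop 474 196
7 11 181 208 crop 493 176
21.5 -11 177 221 crop 486 205
21.5 11 188 212 crop 505 185
```

View pics/c2.png

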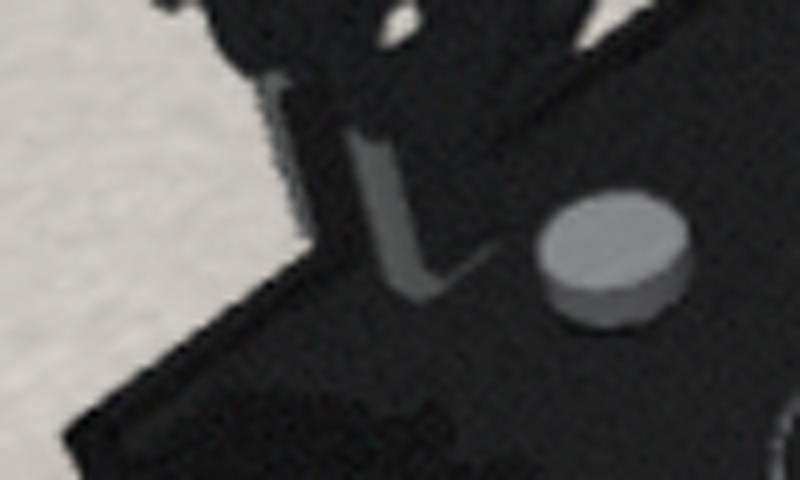

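The enlarged crop shows the fingertips at about (172,207) and (159,199) in scene pixels. That is roughly 10 rows above the projection, so they may stand higher than nominal. I'll descend in small steps and check.

Emit:
jog_arm:
  motion:
    - {"dx": 0.001, "dy": 0, "dz": -0.006, "twist": 0, "gripper": 0.67}
    - {"dx": 0.001, "dy": 0, "dz": -0.006, "twist": 0, "gripper": 0.67}
    - {"dx": 0, "dy": 0, "dz": 0, "twist": 0, "gripper": 0.67}

```text
time: 2.75
position: [488.7, -86.0, 119.4]
orientation: [-0.707, -0.009, 0.009, 0.707]
contact_force: [-0.3, 0.8, 0.3]
opening: 14.4
```

```bash
python3 - <<'E'
from h import *
o=observe();print(o['position'],o['contact_force'],o['opening'])
def pr(n,X):
    c=camera_info(n);p=np.array(c['R'])@X+np.array(c['t']);return c['cx']+c['fx']*p[0]/p[2],c['cy']+c['fy']*p[1]/p[2]
im=read_camera("scene")[170:230,120:220,::-1]
im=cv2.convertScaleAbs(im,alpha=1.8,beta=25)
A=cv2.resize(im,(800,480),interpolation=cv2.INTER_CUBIC)
for dx in(-21.5,-7,7,21.5):
  for dy in(-11,11):
    u,v=pr("scene",o['position']+np.array([dx,dy,-11])); cv2.circle(A,(int((u-120+.5)*8),int((v-170+.5)*8)),4,(0,0,255) if dy<0 else (0,255,0),-1)
cv2.imwrite('pics/c3.png',A)
E
```

```text
[488.69850227 -86.03879067 119.42649161] [-0.30396337  0.78274635  0.33144461] 14.425865089666411
```

View pics/c3.png

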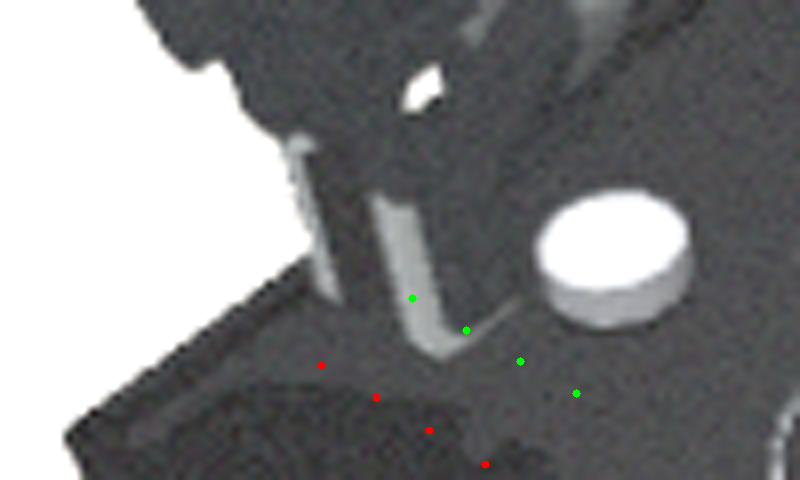

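Emit:
jog_arm:
  motion:
    - {"dx": 0, "dy": 0, "dz": -0.003, "twist": 0, "gripper": 0.67}
    - {"dx": 0, "dy": 0, "dz": -0.003, "twist": 0, "gripper": 0.67}
    - {"dx": 0, "dy": 0, "dz": 0, "twist": 0, "gripper": 0.67}

```text
time: 3.18
position: [488.5, -86.1, 113.2]
orientation: [-0.707, -0.009, 0.009, 0.707]
contact_force: [0.0, -0.1, -0.1]
opening: 13.8
```

Emit:
jog_arm:
  motion:
    - {"dx": 0, "dy": 0, "dz": -0.002, "twist": 0, "gripper": 0.67}
    - {"dx": 0, "dy": 0, "dz": 0, "twist": 0, "gripper": 0.67}

```text
time: 3.42
position: [488.6, -86.2, 111.4]
orientation: [-0.707, -0.009, 0.009, 0.707]
contact_force: [-0.5, 0.5, -0.4]
opening: 13.8
```

Emit:
jog_arm:
  motion:
    - {"dx": 0, "dy": 0, "dz": -0.002, "twist": 0, "gripper": 0.67}
    - {"dx": 0, "dy": 0, "dz": 0, "twist": 0, "gripper": 0.67}

```text
time: 3.68
position: [488.7, -86.1, 109.4]
orientation: [-0.707, -0.009, 0.009, 0.707]
contact_force: [-0.3, -0.1, 0.2]
opening: 14.2
```

Emit:
jog_arm:
  motion:
    - {"dx": 0, "dy": 0, "dz": -0.002, "twist": 0, "gripper": 0.67}
    - {"dx": 0, "dy": 0, "dz": 0, "twist": 0, "gripper": 0.67}

```text
time: 3.92
position: [488.7, -86.2, 107.4]
orientation: [-0.707, -0.009, 0.009, 0.707]
contact_force: [-0.8, -0.1, -0.2]
opening: 14.2
```

```bash
python3 - <<'E'
from h import *
o=observe();print(o['position'],o['contact_force'],o['opening'])
im=read_camera("scene")[170:230,120:220,::-1]
im=cv2.convertScaleAbs(im,alpha=1.8,beta=25)
cv2.imwrite('pics/c4.png',cv2.resize(im,(800,480),interpolation=cv2.INTER_CUBIC))
E
```

```text
[488.6547424  -86.15112375 107.38894316] [-0.80298316 -0.08564876 -0.21444745] 14.190067982778773
```

View pics/c4.png

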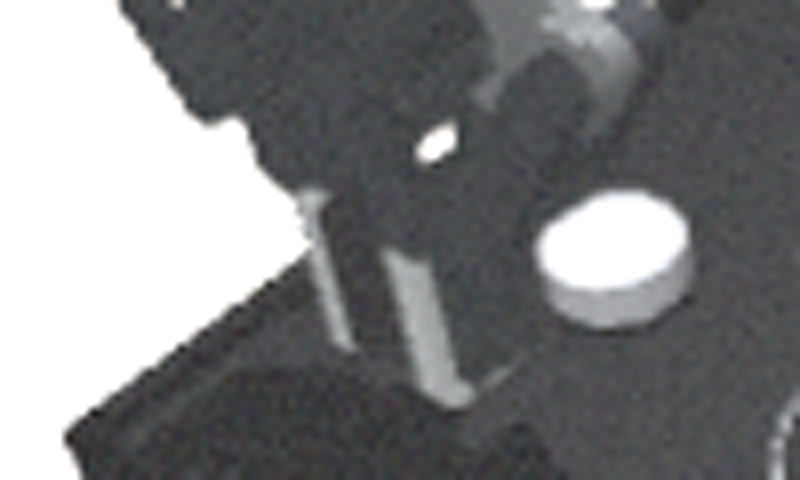

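Emit:
jog_arm:
  motion:
    - {"dx": 0, "dy": 0, "dz": -0.002, "twist": 0, "gripper": 0.67}
    - {"dx": 0, "dy": 0, "dz": 0, "twist": 0, "gripper": 0.67}

```text
time: 4.22
position: [488.6, -86.1, 105.4]
orientation: [-0.707, -0.009, 0.009, 0.707]
contact_force: [-0.1, -0.0, 0.5]
opening: 14.4
```

Emit:
jog_arm:
  motion:
    - {"dx": 0, "dy": 0, "dz": -0.002, "twist": 0, "gripper": 0.67}
    - {"dx": 0, "dy": 0, "dz": 0, "twist": 0, "gripper": 0.67}

```text
time: 4.47
position: [488.6, -86.1, 103.4]
orientation: [-0.707, -0.009, 0.009, 0.707]
contact_force: [0.0, -0.5, -0.2]
opening: 14.0
```

Emit:
jog_arm:
  motion:
    - {"dx": 0, "dy": 0, "dz": -0.002, "twist": 0, "gripper": 0.67}
    - {"dx": 0, "dy": 0, "dz": 0, "twist": 0, "gripper": 0.67}

```text
time: 4.72
position: [488.7, -86.1, 101.4]
orientation: [-0.707, -0.009, 0.009, 0.707]
contact_force: [0.1, -0.2, -0.1]
opening: 14.0
```

Emit:
jog_arm:
  motion:
    - {"dx": 0, "dy": 0, "dz": -0.002, "twist": 0, "gripper": 0.67}
    - {"dx": 0, "dy": 0, "dz": 0, "twist": 0, "gripper": 0.67}

```text
time: 4.97
position: [488.6, -86.1, 99.4]
orientation: [-0.707, -0.009, 0.009, 0.707]
contact_force: [-0.7, 0.7, 0.3]
opening: 14.2
```

```bash
python3 - <<'E'
from h import *
o=observe();print(o['position'],o['contact_force'],o['opening'],o['orientation'])
im=read_camera("scene")[170:230,120:220,::-1]
im=cv2.convertScaleAbs(im,alpha=3,beta=0)
cv2.imwrite('pics/c5.png',cv2.resize(im,(800,480),interpolation=cv2.INTER_CUBIC))
E
```

```text
[488.61915539 -86.13398928  99.36145132] [-0.74879684  0.7218372   0.33977668] 14.17703486552246 [-0.70702785 -0.00870617  0.00888177  0.70707633]
```

View pics/c5.png

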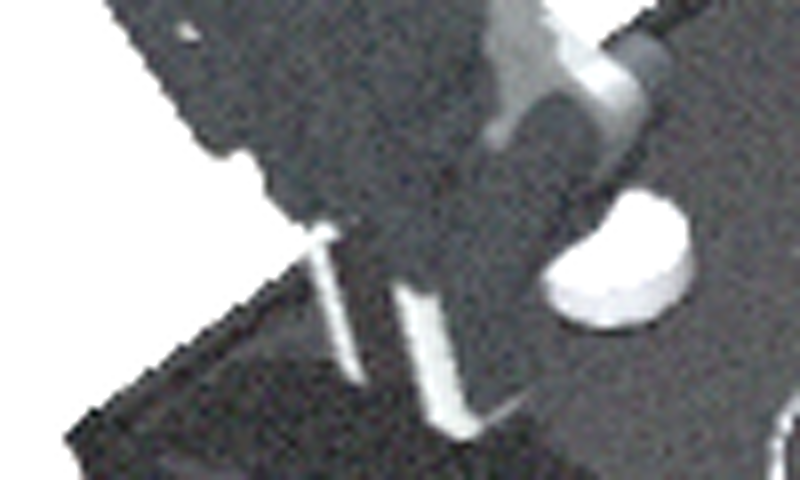

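The tips still look about 10 mm above the plate and no contact is felt, so the reported z seems to read roughly 20 mm low. I'll continue feeling downward in small steps.

Emit:
jog_arm:
  motion:
    - {"dx": 0, "dy": 0, "dz": -0.002, "twist": 0, "gripper": 0.67}
    - {"dx": 0, "dy": 0, "dz": -0.002, "twist": 0, "gripper": 0.67}
    - {"dx": 0, "dy": 0, "dz": 0, "twist": 0, "gripper": 0.67}

```text
time: 5.4
position: [488.6, -86.1, 95.3]
orientation: [-0.707, -0.009, 0.009, 0.707]
contact_force: [0.2, -1.2, -0.2]
opening: 14.2
```

Emit:
jog_arm:
  motion:
    - {"dx": 0, "dy": 0, "dz": -0.002, "twist": 0, "gripper": 0.67}
    - {"dx": 0, "dy": 0, "dz": 0, "twist": 0, "gripper": 0.67}

```text
time: 5.65
position: [488.6, -86.1, 93.4]
orientation: [-0.707, -0.009, 0.009, 0.707]
contact_force: [0.3, 0.3, 1.2]
opening: 14.3
```

Emit:
jog_arm:
  motion:
    - {"dx": 0, "dy": 0, "dz": -0.0015, "twist": 0, "gripper": 0.67}
    - {"dx": 0, "dy": 0, "dz": 0, "twist": 0, "gripper": 0.67}

```text
time: 5.9
position: [488.7, -86.1, 91.9]
orientation: [-0.707, -0.009, 0.009, 0.707]
contact_force: [0.2, 0.8, 0.6]
opening: 14.0
```

Emit:
jog_arm:
  motion:
    - {"dx": 0, "dy": 0, "dz": -0.0015, "twist": 0, "gripper": 0.67}
    - {"dx": 0, "dy": 0, "dz": 0, "twist": 0, "gripper": 0.67}

```text
time: 6.15
position: [488.8, -86.2, 90.6]
orientation: [0.707, 0.009, -0.009, -0.707]
contact_force: [-0.0, -0.4, 2.2]
opening: 14.4
```

Emit:
jog_arm:
  motion:
    - {"dx": 0, "dy": 0, "dz": -0.001, "twist": 0, "gripper": 0.67}
    - {"dx": 0, "dy": 0, "dz": 0, "twist": 0, "gripper": 0.67}

```text
time: 6.4
position: [488.8, -86.2, 90.5]
orientation: [-0.707, -0.009, 0.008, 0.707]
contact_force: [-2.2, 0.9, 12.0]
opening: 14.4
```

```bash
python3 - <<'E'
from h import *
for (u,v) in((460,438),(432,425),(362,382),(525,392)):
  print(u,v,w("scene",120+u/8-.5,170+v/8-.5,108.8).round(1))
E
```

```text
460 438 [501.9 -95.4]
432 425 [495.4 -96. ]
362 382 [476.8 -95.9]
525 392 [502.7 -80.4]
```

Emit:
jog_arm:
  motion:
    - {"dx": 0, "dy": 0, "dz": 0.004, "twist": 0, "gripper": 0.67}
    - {"dx": 0, "dy": 0, "dz": 0, "twist": 0, "gripper": 0.67}

```text
time: 6.65
position: [488.9, -86.2, 93.6]
orientation: [0.707, 0.009, -0.009, -0.707]
contact_force: [-0.2, -0.3, 0.1]
opening: 14.4
```

Emit:
jog_arm:
  motion:
    - {"dx": 0, "dy": 0.01, "dz": 0, "twist": 0, "gripper": 0.67}
    - {"dx": 0, "dy": 0.008, "dz": 0, "twist": 0, "gripper": 0.67}
    - {"dx": -0.001, "dy": 0.008, "dz": 0, "twist": 0, "gripper": 0.67}
    - {"dx": 0, "dy": 0.014, "dz": 0, "twist": 0, "gripper": 0.67}
    - {"dx": -0.001, "dy": 0.018, "dz": 0, "twist": 0, "gripper": 0.67}
    - {"dx": 0, "dy": 0.018, "dz": 0, "twist": 0, "gripper": 0.67}
    - {"dx": -0.001, "dy": 0.018, "dz": 0, "twist": 0, "gripper": 0.67}
    - {"dx": 0, "dy": 0.018, "dz": 0, "twist": 0, "gripper": 0.67}
    - {"dx": -0.001, "dy": 0.018, "dz": 0, "twist": 0, "gripper": 0.67}
    - {"dx": 0, "dy": 0.018, "dz": 0, "twist": 0, "gripper": 0.67}
    - {"dx": 0, "dy": 0, "dz": 0, "twist": 0, "gripper": 0.67}
    - {"dx": 0, "dy": 0, "dz": 0, "twist": 0, "gripper": 0.67}

```text
time: 8.15
position: [484.6, 61.4, 93.5]
orientation: [0.707, 0.009, -0.009, -0.707]
contact_force: [-0.8, 0.2, 0.3]
opening: 13.7
```

```bash
python3 - <<'E'
from h import *
o=observe();print(o['position'],o['contact_force'],o['opening'])
a=read_camera("top")[100:330,170:430,::-1];b=read_camera("scene")[130:330,120:400,::-1]
cv2.imwrite('pics/c6.png',cv2.convertScaleAbs(np.hstack([cv2.resize(a,(390,345)),cv2.resize(b,(410,345))]),alpha=1.4))
E
```

```text
[484.5794099   61.3798633   93.51443404] [-0.75920772  0.19555422  0.29932536] 13.701624002963635
```

View pics/c6.png

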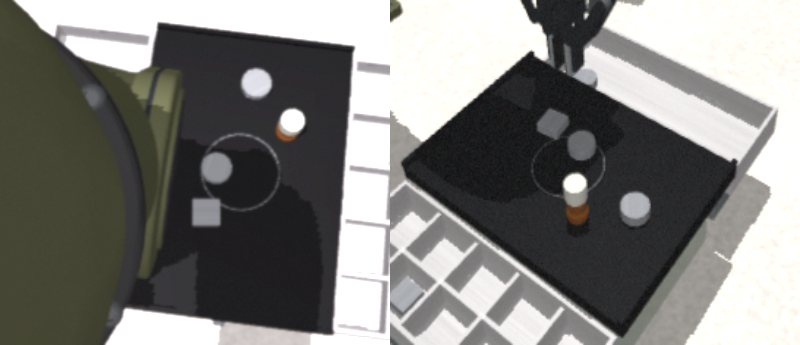

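Disc c has left the plate; in the scene half it shows at (587,78), in or at the tray. The others are unmoved. Next is disc b.

Emit:
jog_arm:
  motion:
    - {"dx": 0, "dy": -0.005, "dz": 0.04, "twist": 0, "gripper": 0.67}
    - {"dx": 0, "dy": 0, "dz": 0.04, "twist": 0, "gripper": 0.67}
    - {"dx": 0.02, "dy": -0.027, "dz": 0, "twist": 0, "gripper": 0.67}
    - {"dx": 0.022, "dy": -0.027, "dz": 0, "twist": 0, "gripper": 0.67}
    - {"dx": 0.023, "dy": -0.027, "dz": 0, "twist": 0, "gripper": 0.67}
    - {"dx": 0.023, "dy": -0.027, "dz": 0, "twist": 0, "gripper": 0.67}
    - {"dx": 0, "dy": 0, "dz": 0, "twist": 0, "gripper": 0.67}
    - {"dx": 0, "dy": 0, "dz": -0.03, "twist": 0, "gripper": 0.67}
    - {"dx": 0, "dy": 0, "dz": 0, "twist": 0, "gripper": 0.67}

```text
time: 9.38
position: [570.1, -50.5, 141.8]
orientation: [-0.707, -0.007, 0.011, 0.707]
contact_force: [-0.0, -1.0, 1.0]
opening: 13.8
```

```bash
python3 - <<'E'
from h import *
o=observe();print(o['position'],o['contact_force'],o['opening'])
a=read_camera("top")[100:330,170:430,::-1];b=read_camera("scene")[130:330,120:400,::-1]
cv2.imwrite('pics/c7.png',cv2.convertScaleAbs(np.hstack([cv2.resize(a,(390,345)),cv2.resize(b,(410,345))]),alpha=1.2))
E
```

```text
[570.10402687 -50.51091929 141.82642215] [-0.03727589 -0.98015106  1.03643119] 13.82351077947464
```

View pics/c7.png

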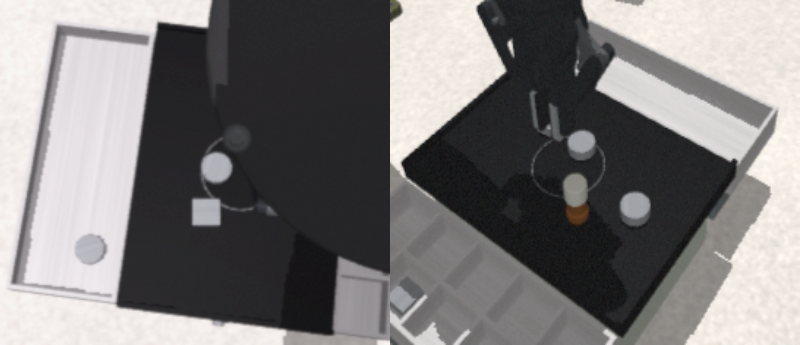

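Disc c lies flat in the used tray, at (90,249) in the top half. Now lowering behind disc b.

Emit:
jog_arm:
  motion:
    - {"dx": 0.0, "dy": -0.001, "dz": -0.025, "twist": 0, "gripper": 0.67}
    - {"dx": 0, "dy": 0, "dz": -0.015, "twist": 0, "gripper": 0.67}
    - {"dx": 0, "dy": 0, "dz": -0.006, "twist": 0, "gripper": 0.67}
    - {"dx": 0, "dy": 0, "dz": 0, "twist": 0, "gripper": 0.67}
    - {"dx": 0, "dy": 0, "dz": 0, "twist": 0, "gripper": 0.67}

```text
time: 10.1
position: [573.2, -52.2, 98.1]
orientation: [0.707, 0.009, -0.008, -0.707]
contact_force: [0.4, -0.9, -0.3]
opening: 14.0
```

Emit:
jog_arm:
  motion:
    - {"dx": -0.001, "dy": 0, "dz": -0.0045, "twist": 0, "gripper": 0.67}
    - {"dx": 0, "dy": 0, "dz": 0, "twist": 0, "gripper": 0.67}

```text
time: 10.35
position: [571.4, -52.1, 92.9]
orientation: [-0.707, -0.009, 0.009, 0.707]
contact_force: [-0.2, -0.8, 0.6]
opening: 14.0
```

Emit:
jog_arm:
  motion:
    - {"dx": 0, "dy": 0.008, "dz": 0.0005, "twist": 0, "gripper": 0.67}
    - {"dx": 0, "dy": 0.008, "dz": 0, "twist": 0, "gripper": 0.67}
    - {"dx": -0.001, "dy": 0.012, "dz": 0, "twist": 0, "gripper": 0.67}
    - {"dx": 0, "dy": 0.018, "dz": 0, "twist": 0, "gripper": 0.67}
    - {"dx": 0, "dy": 0.018, "dz": 0, "twist": 0, "gripper": 0.67}
    - {"dx": -0.001, "dy": 0.018, "dz": 0, "twist": 0, "gripper": 0.67}
    - {"dx": 0, "dy": 0.018, "dz": 0, "twist": 0, "gripper": 0.67}
    - {"dx": -0.001, "dy": 0.016, "dz": 0, "twist": 0, "gripper": 0.67}
    - {"dx": 0, "dy": 0, "dz": 0, "twist": 0, "gripper": 0.67}
    - {"dx": 0, "dy": 0, "dz": 0, "twist": 0, "gripper": 0.67}

```text
time: 11.6
position: [568.7, 63.0, 93.5]
orientation: [0.707, 0.009, -0.008, -0.707]
contact_force: [-0.2, -0.6, 0.8]
opening: 13.8
```

Emit:
jog_arm:
  motion:
    - {"dx": 0, "dy": -0.005, "dz": 0.04, "twist": 0, "gripper": 0.67}
    - {"dx": 0, "dy": 0, "dz": 0.04, "twist": 0, "gripper": 0.67}
    - {"dx": 0.021, "dy": -0.036, "dz": 0, "twist": 0, "gripper": 0.67}
    - {"dx": 0.022, "dy": -0.036, "dz": 0, "twist": 0, "gripper": 0.67}
    - {"dx": 0.022, "dy": -0.036, "dz": 0, "twist": 0, "gripper": 0.67}
    - {"dx": 0.022, "dy": -0.03, "dz": 0, "twist": 0, "gripper": 0.67}
    - {"dx": 0, "dy": 0, "dz": 0, "twist": 0, "gripper": 0.67}
    - {"dx": 0, "dy": 0, "dz": -0.02, "twist": 0, "gripper": 0.67}
    - {"dx": 0, "dy": 0, "dz": 0, "twist": 0, "gripper": 0.67}
    - {"dx": 0, "dy": 0, "dz": 0, "twist": 0, "gripper": 0.67}

```text
time: 12.85
position: [655.6, -78.8, 154.0]
orientation: [-0.707, -0.009, 0.009, 0.707]
contact_force: [-0.3, -0.5, 0.0]
opening: 14.4
```

```bash
python3 - <<'E'
from h import *
o=observe();print(o['position'],o['contact_force'],o['opening'])
a=read_camera("top")[100:330,170:430,::-1];b=read_camera("scene")[130:330,120:400,::-1]
cv2.imwrite('pics/c8.png',cv2.convertScaleAbs(np.hstack([cv2.resize(a,(390,345)),cv2.resize(b,(410,345))]),alpha=1.2))
E
```

```text
[655.61153735 -78.84990787 153.98401954] [-0.3038676  -0.50334531  0.01099473] 14.41255340725652
```

View pics/c8.png

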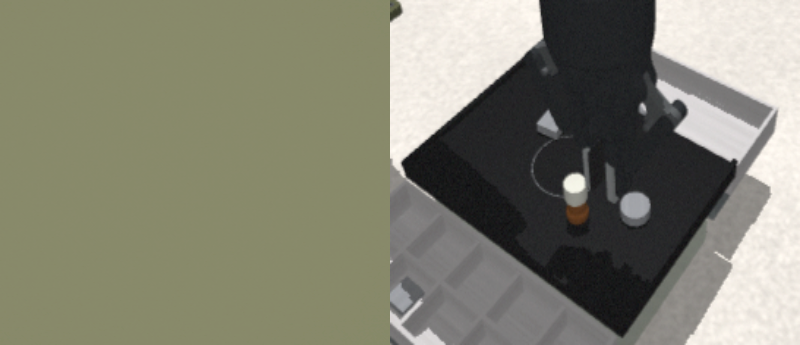

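Disc b is gone from the plate. The left finger would come down close to the vial, so I'll narrow the opening and shift +x before lowering.

Emit:
jog_arm:
  motion:
    - {"dx": 0.003, "dy": 0.002, "dz": 0, "twist": 0, "gripper": 0.77}
    - {"dx": 0, "dy": 0, "dz": 0, "twist": 0, "gripper": 0.77}
    - {"dx": 0, "dy": 0, "dz": -0.025, "twist": 0, "gripper": 0.77}
    - {"dx": 0, "dy": 0, "dz": -0.02, "twist": 0, "gripper": 0.77}
    - {"dx": 0, "dy": 0, "dz": 0, "twist": 0, "gripper": 0.77}
    - {"dx": 0, "dy": 0, "dz": 0, "twist": 0, "gripper": 0.77}

```text
time: 13.7
position: [659.4, -77.3, 109.3]
orientation: [0.707, 0.009, -0.008, -0.707]
contact_force: [0.2, 0.4, 0.1]
opening: 9.8
```

Emit:
jog_arm:
  motion:
    - {"dx": 0, "dy": 0, "dz": -0.01, "twist": 0, "gripper": 0.77}
    - {"dx": 0, "dy": 0, "dz": -0.0055, "twist": 0, "gripper": 0.77}
    - {"dx": 0, "dy": 0, "dz": 0, "twist": 0, "gripper": 0.77}

```text
time: 14.08
position: [658.3, -77.0, 92.4]
orientation: [-0.707, -0.008, 0.009, 0.707]
contact_force: [0.5, -0.7, -0.6]
opening: 9.6
```

```bash
python3 - <<'E'
from h import *
o=observe();print(o['position'],o['contact_force'],o['opening'])
b=read_camera("scene")[200:290,210:330,::-1]
cv2.imwrite('pics/c9.png',cv2.convertScaleAbs(cv2.resize(b,(720,540),interpolation=cv2.INTER_CUBIC),alpha=1.6))
E
```

```text
[658.26847881 -77.03693549  92.42603953] [ 0.49149352 -0.73850371 -0.62076184] 9.553579350069272
```

View pics/c9.png

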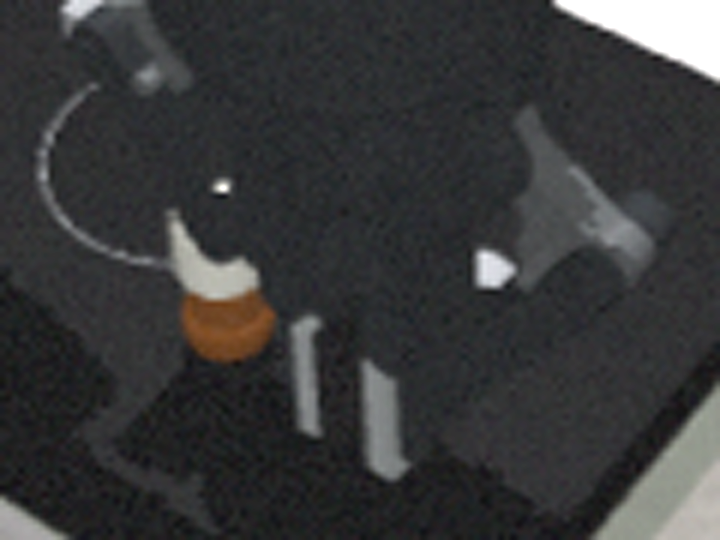

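The vial stands upright at its original pixel position, (228,355) in the crop, there is a gap to the left finger, and force is about zero. Pushing disc a now.

Emit:
jog_arm:
  motion:
    - {"dx": 0, "dy": 0.008, "dz": 0.001, "twist": 0, "gripper": 0.77}
    - {"dx": 0, "dy": 0.007, "dz": 0, "twist": 0, "gripper": 0.77}
    - {"dx": 0, "dy": 0.007, "dz": 0, "twist": 0, "gripper": 0.77}
    - {"dx": 0, "dy": 0.012, "dz": 0, "twist": 0, "gripper": 0.77}
    - {"dx": -0.001, "dy": 0.018, "dz": 0, "twist": 0, "gripper": 0.77}
    - {"dx": 0, "dy": 0.018, "dz": 0, "twist": 0, "gripper": 0.77}
    - {"dx": -0.001, "dy": 0.018, "dz": 0, "twist": 0, "gripper": 0.77}
    - {"dx": 0, "dy": 0.018, "dz": 0, "twist": 0, "gripper": 0.77}
    - {"dx": -0.001, "dy": 0.018, "dz": 0, "twist": 0, "gripper": 0.77}
    - {"dx": 0, "dy": 0.018, "dz": 0, "twist": 0, "gripper": 0.77}
    - {"dx": 0, "dy": 0, "dz": 0, "twist": 0, "gripper": 0.77}
    - {"dx": 0, "dy": 0, "dz": 0, "twist": 0, "gripper": 0.77}

```text
time: 15.62
position: [655.8, 63.9, 94.0]
orientation: [0.707, 0.009, -0.009, -0.707]
contact_force: [0.2, -0.7, -0.5]
opening: 9.7
```

Emit:
jog_arm:
  motion:
    - {"dx": 0, "dy": -0.005, "dz": 0.04, "twist": 0, "gripper": 0.77}
    - {"dx": 0, "dy": 0, "dz": 0.05, "twist": 0, "gripper": 0.77}
    - {"dx": 0, "dy": 0, "dz": 0.05, "twist": 0, "gripper": 0.77}
    - {"dx": -0.035, "dy": 0.04, "dz": 0, "twist": 5, "gripper": 0.77}
    - {"dx": -0.04, "dy": 0.04, "dz": 0, "twist": 5, "gripper": 0.77}
    - {"dx": -0.04, "dy": 0.04, "dz": 0, "twist": 5, "gripper": 0.77}
    - {"dx": -0.04, "dy": 0.04, "dz": 0, "twist": 5, "gripper": 0.77}
    - {"dx": -0.04, "dy": 0.04, "dz": 0, "twist": 5, "gripper": 0.77}
    - {"dx": -0.04, "dy": 0.04, "dz": 0, "twist": 5, "gripper": 0.77}
    - {"dx": -0.04, "dy": 0.04, "dz": 0, "twist": 5, "gripper": 0.77}
    - {"dx": -0.02, "dy": 0.05, "dz": 0, "twist": 5, "gripper": 0.77}
    - {"dx": 0, "dy": 0, "dz": 0, "twist": 0, "gripper": 0.77}

```text
time: 17.12
position: [358.6, 394.0, 234.1]
orientation: [-0.659, -0.253, 0.252, 0.662]
contact_force: [-0.9, -0.5, 0.1]
opening: 9.5
```

```bash
python3 - <<'E'
from h import *
o=observe();print(o['time'],o['position'],o['contact_force'],o['opening'])
a=read_camera("top")[100:330,170:430,::-1];b=read_camera("scene")[130:330,120:400,::-1]
cv2.imwrite('pics/c10.png',cv2.convertScaleAbs(np.hstack([cv2.resize(a,(390,345)),cv2.resize(b,(410,345))]),alpha=1.2))
E
```

```text
17.125 [358.61346087 394.01046614 234.13039816] [-0.89830048 -0.51469037  0.11733387] 9.548428921392517
```

View pics/c10.png

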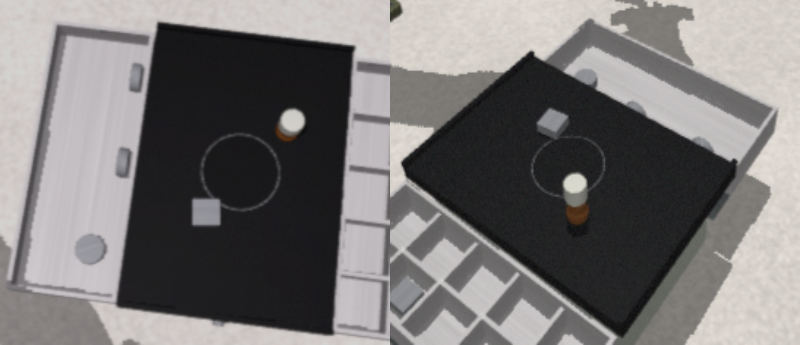

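The plate holds only the coupon and vial. Discs b and a appear on edge against the tray's near wall, at (123,162) and (136,78) in the top half. I'll triangulate them to check they are really inside.

```bash
python3 - <<'E'
from h import *
C=np.array([571,-36.]);t=np.radians(1.3);ex=np.array([np.cos(t),np.sin(t)]);ey=np.array([-ex[1],ex[0]])
T=lambda x,y:(170+x/1.5,100+y/1.5)
for k,p in dict(b=(123,162),bl=(116.5,162),br=(130,162),a=(136,78),al=(129.5,78),ar=(143,78),c=(90,249),walltop=(152,40),coupon=(206,212),cap=(292,121)).items():
  for z in(75,88): q=w("top",*T(*p),z)-C;print(k,z,(q@ex).round(1),(q@ey).round(1))
a=read_camera("top")[130:230,220:300,::-1];b=read_camera("scene")[160:240,240:340,::-1]
cv2.imwrite('pics/c11.png',cv2.convertScaleAbs(np.hstack([cv2.resize(a,(400,500),interpolation=cv2.INTER_CUBIC),cv2.resize(b,(400,500),interpolation=cv2.INTER_CUBIC)]),alpha=1.1))
E
```

```text
b 75 0.3 111.0
b 88 -2.8 109.9
bl 75 -0.5 117.2
bl 88 -3.6 115.9
br 75 1.1 104.4
br 88 -2.0 103.4
a 75 85.7 110.2
a 88 81.1 109.1
al 75 84.9 116.5
al 88 80.3 115.3
ar 75 86.6 103.4
ar 88 81.9 102.4
c 75 -85.7 129.8
c 88 -87.2 128.3
walltop 75 127.3 99.8
walltop 88 121.8 98.9
coupon 75 -37.7 27.2
coupon 88 -40.0 27.6
cap 75 61.2 -45.1
cap 88 57.0 -43.3
```

Both lie inside the inner wall face (y about 103 to 117, wall ends at 101), resting on edge in the tray. Last comes a numeric check that nothing is still moving and that the coupon and vial haven't shifted.

```bash
python3 - <<'E'
from h import *
i0=cv2.imread('pics/top0.png');
a=read_camera("top")[:,:,::-1]
for _ in range(8): b=read_camera("top")[:,:,::-1]
d=lambda p,q,r:float(np.abs(p[r].astype(int)-q[r].astype(int)).mean().round(2))
print('tray motion',d(a,b,np.s_[115:305,180:275]))
print('coupon',d(i0,b,np.s_[229:253,295:320]),'vial',d(i0,b,np.s_[168:198,350:378]),'ref plate',d(i0,b,np.s_[240:260,340:380]))
for im in(i0,b):
    m=(cv2.cvtColor(np.ascontiguousarray(im),cv2.COLOR_BGR2GRAY)>75).astype(np.uint8)
    n,l,s,c=cv2.connectedComponentsWithStats(m)
    print([c[k].round(1).tolist() for k in range(1,n) if 150<s[k,4]<500 and 285<c[k][0]<380 and 140<c[k][1]<290])
o=observe();print(o['time'],o['contact_force'],np.abs(o['dq']).max());finish_job()
E
```

```text
tray motion 0.38
coupon 5.55 vial 4.22 ref plate 2.36
[[340.6, 154.8], [364.2, 180.7], [313.8, 211.2], [307.0, 241.0], [326.6, 275.2]]
[[364.1, 180.8], [307.0, 240.9]]
17.775 [ 0.38095776 -0.17778878  0.34295506] 0.0030644625063547867
the job is handed in; nothing more can be done
```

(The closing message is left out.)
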